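Take a stacked strainer mug apart onto its kiln setters

TASK

Load the kiln shelf for the enamel firing: take the stacked tea mug set apart and set each of its four pieces gently, upright and centred on its own setter, so that nothing can fuse together. The saucer goes on the wide flat disc, the cup on the small flat disc, the strainer hangs by its flange in the tall ring and the lid lies on the low ring with its skirt in the hole. Do not drop the porcelain, and leave the finished vase and the brush pot where they stand.

Things in the scene. Friction and masses are not known exactly. Their poses are not given: they have to be found in the camera images.
- lid: Pale yellow porcelain lid, top of the stack: dished disc 56 mm across, round knob, tapered skirt below (30 mm across at its foot, 40 at the disc). Origin: centre of the skirt's foot; z up. Disc underside 9 mm, disc top by the knob 18, knob top 38 above the origin. Knob 17 mm across at its foot, 20 near the top: take it there. Rests on the strainer's collar. 70 g.
- strainer: Pale yellow porcelain strainer, hangs in the cup, second from top. Basket 50 mm deep, 38 mm across below, 53 above; flange 64 mm across, 50 to 54 mm above the origin; on it an upright collar 52 mm across outside, 46 inside, 54 to 70 mm above the origin: take it there. Origin: centre of the basket's underside; z up. 110 g.
- cup: Pale yellow porcelain mug, third from top, in the saucer's ring. 88 mm high; straight sides 66 mm across (58 inside) from 36 mm above the origin to the rim; foot 41 mm. Ear handle on its +y side, out to 62 mm from the axis, 34 to 78 mm up. Origin: centre of the foot's underside; z up. Take it across the sides along its x axis, clear of the handle. 220 g.
- saucer: Pale yellow porcelain saucer, bottom of the stack, on the table. 120 mm across, rim 14 mm high, flat floor 10 mm above the origin; in the middle an upright ring, 54 mm across outside, 46 inside, top 24 mm above the origin, holds the cup's foot. Foot 70 mm across. Origin: centre of its underside; z up. Take it across the ring; 28 mm of flat floor lies around it. 200 g.
- setter_saucer: Saucer's setter: wide flat disc of buff refractory, 100 mm across, 12 mm high, fixed on the kiln shelf (grey-brown slab 15 mm thick lying on the table). Origin: centre of its underside, on the shelf's top; z up. The saucer stands properly with its origin 12 mm above this origin.
- setter_cup: Cup's setter: small flat disc of buff refractory, 58 mm across, 12 mm high, fixed on the kiln shelf. Origin: centre of its underside; z up. The cup stands properly with its origin 12 mm above this origin; its handle may point anywhere.
- setter_strainer: Strainer's setter: tall open ring of buff refractory, 74 mm across outside, 57 inside, 62 mm high, fixed on the kiln shelf. Origin: centre of its underside; z up. The strainer hangs properly with its flange on the rim, its origin 12 mm above this origin.
- setter_lid: Lid's setter: low open ring of buff refractory, 72 mm across outside, 46 inside, 14 mm high, fixed on the kiln shelf. Origin: centre of its underside; z up. The lid lies properly with its skirt in the hole and its disc on the ring, its origin 5 mm above this origin.
- vase: Finished vase, pale yellow with a white foot, 190 mm high and 120 mm across at the shoulder, standing on the table at the robot's left of the mug set. Not part of the job: leave it. Origin: centre of its underside.
- brush_pot: Blue ceramic pot 72 mm across and 100 mm high, holding brushes that reach 200 mm, standing on the table at the robot's right. Not part of the job: leave it. Origin: centre of its underside.
Mind the look-alikes: they are no part of the job. Leave any turquoise look-alike of the saucer alone. Leave any black look-alike of the lid alone.

How it is judged:
By the outcome, as a careful person would: the job done as asked, in the order asked, and still so for the second after the job is handed in, with the robot touching nothing.
It also fails if it takes over 128 s, if anything falls off the work surface, if the arm or the gripper's body presses on something with over 40 N, if the wrist force passes 120 N, or if a joint passes its speed limit or range.

ROBOT

A 7-joint arm with a two-finger parallel gripper is mounted at the origin on the work surface. World frame = base frame: x ahead of the robot, y to its left, z up, the work surface at z = 0. Lengths are in m, angles in rad, forces in N, time in s.
With the tool pointing down it reaches from about 0.425 to 0.875 m from the base axis. Payload 4.7 kg.
Tool frame: the origin (TCP) lies midway between the tips of the shut fingers; the grasp point (between the pads) lies 19 mm behind it; z points along the fingers, y is the line along which they close (so a half turn about z gives the same grasp; the last joint's range is limited). The gripper opens to 87 mm and grips with 3 to 60 N. Pads are 19 mm wide; open, the fingers measure 117 mm over their backs; the gripper's body (75 mm by 190 mm) begins 51 mm behind the grasp point.
Start: joints at [-1.294, 0.321, -0.07, 1.45, 0.023, 1.371, -0.057], TCP at [0.169, 0.628, 0.223] pointing down, gripper open.
Joint ranges: [-2.86, 2.86], [-0.3, 2.09], [-1.38, 1.24], [0.06, 2.45], [-1.56, 4.7], [0.09, 2.05], [-2.69, 2.69]. Speed limits (rad/s): [2.57, 2.57, 3.14, 3.14, 3.14, 3.14, 3.14].

INTERFACE

Orientations are given as [roll, pitch, yaw] about the fixed x, y, z axes, in that order (R = Rz(yaw) Ry(pitch) Rx(roll)).
In Python, from bench import arm gives the robot as it stands.
- The arm moves only by the shell command python3 -m inch 'ROWS' [FORCE]. ROWS is JSON, a list of rows, each a list of 3 entries, a list of its own where there are three numbers: the shift along the tool's x, y, z in units of 60 mm (1.0 is 60 mm), then the turn, a rotation vector about the tool's x, y, z in units of 6 degrees (1.0 is 6 degrees), then the opening, from 0 (shut) to 1 (fully open). A call has 1 to 20 rows; each row shifts and turns the commanded pose from where the row before left it, along the tool's axes as they then stand; what a row does not reach is not made up. A row lasts 1/8 s, in which the tool goes at most 62.5 mm and 10.7 degrees, less where a joint would pass 70% of its speed; a pose out of reach is approached as far as the arm can. A call is refused whole if a number of a shift passes 1 or a number of a turn 1, either way. A call with a gripper value outside its range is refused whole. The fingers move at their own pace and stop on an object; FORCE is the grip in N (left out, the last holds). Time passes only in rows, so rows that do not move let the fingers close. It gives the time, the measured TCP pose, the force, the opening and the grip force at its end, in the units of the state.
- arm.read_state(): the state, without advancing time (a new reading comes with each control period).
- arm.camera(name): name is "scene" or "top" or "wrist"; returns a dict with "color" (400x640x3 uint8, red, green, blue), "camera_matrix" (3x3 intrinsics, pixels), "dist" ([k1, k2, p1, p2, k3] as OpenCV has them; the pictures are not rectified), "R" (3x3) and "t" (3): a world point X has camera coordinates R X + t; the wrist camera has in their place "mount" (4x4, takes a point from camera to tool coordinates, whose origin is the TCP and whose axes are the flange's). Camera axes: x right, y down, z forward; pixel columns grow to the right and rows downward; lengths in m; the calibration is good to about 2 mm. A picture is of the moment at which its call begins: read the wrist's pose just before it. There is no depth.
- arm.hand_in(): hands the job in; it is judged then, once.
Trained networks look in a picture, given as the dict that the camera call returned (one of the last four; its "shot" number tells which), for a name from the list of things; names that differ only in an ending like _2 or _b are one class to them, and where a whole thing is asked for, a point or a joint stands for the part that bears it (a point fixed in the world has none). Each returns a list of dicts, best first, with "p" (0 to 1); they miss things now and then, are a little off and sometimes report something else, mostly with a low value. They report only what shows in the picture. A call takes as long as a camera call. They do not tell look-alikes from the thing itself.
- arm.look_for(picture, target): "rect" ([left, top, width, height] in pixels, round what is visible of it).
The state is a dict: "time_s": time; "joint_positions": joint angles; "qd": joint speeds; "joint_efforts": joint torques, N m; "tcp_pos": TCP position; "tcp_rot": TCP orientation; "wrist_force": force on the tool from outside, world axes, zero at the start; "moment": the same for the moment, N m; "width": finger opening in m; "grip_force": force on a finger pad.
Only numpy, scipy, OpenCV 4.12 (cv2) and the standard library are available. Lean on these libraries where they do the work, as an engineer would, in place of code of your own. Each camera call takes 0.05 s, during which the arm holds its last target. There are 200 camera calls.

## Working session

There is one attempt and no reset: what is moved stays moved. The work goes in short steps, Python scripts to look and compute and a shell command to move; the robot and the scene stay as the last step left them, time stands still between calls to the robot, and variables do not carry over. Pictures are saved under pics/ and viewed, at most 14 in all, crops included, and the job is handed in when it is done.

```bash
ls; mkdir -p pics; cat > h.py <<'E'
import numpy as np, cv2, json
from bench import arm
from scipy.spatial.transform import Rotation as Ro
NAMES="lid strainer cup saucer setter_saucer setter_cup setter_strainer setter_lid vase brush_pot".split()
def pose():
    s=arm.read_state(); return np.array(s["tcp_pos"]),Ro.from_euler("xyz",s["tcp_rot"]).as_matrix(),s
def cam(n):
    p,R,s=pose(); c=arm.camera(n)
    if n=="wrist":
        M=np.array(c["mount"]); Rc=(R@M[:3,:3]).T; c["_R"]=Rc; c["_t"]=-Rc@(R@M[:3,3]+p)
    else: c["_R"]=np.array(c["R"]); c["_t"]=np.array(c["t"])
    return c
def save(c,f): cv2.imwrite(f,cv2.cvtColor(c["color"],cv2.COLOR_RGB2BGR))
def ray(c,uv):
    q=cv2.undistortPoints(np.array([[uv]],float),np.array(c["camera_matrix"]),np.array(c["dist"]))[0,0]
    R=c["_R"];return -R.T@c["_t"],R.T@np.array([q[0],q[1],1])
def onz(c,uv,z):
    o,d=ray(c,uv);return o+d*(z-o[2])/d[2]
def proj(c,X):
    return cv2.projectPoints(np.array(X,float).reshape(-1,3),cv2.Rodrigues(c["_R"])[0],c["_t"],np.array(c["camera_matrix"]),np.array(c["dist"]))[0].reshape(-1,2)
E
python3 - <<'E'
from h import *
for n in("scene","top","wrist"):
    c=cam(n);save(c,f"pics/{n}0.png")
    o=-c["_R"].T@c["_t"];print(n,o.round(3),np.array(c["camera_matrix"])[0,0],c["_R"][2].round(2))
    if n!="wrist":
      for t in NAMES: print(t,[(np.round(d["rect"]).tolist(),round(d["p"],2)) for d in arm.look_for(c,t)[:3]])
s=pose()[2];print(s)
E
```

```text
pics
scene [1.204 0.44  0.745] 371.35089964337675 [-0.65 -0.46 -0.61]
lid [([417.0, 247.0, 23.0, 23.0], 0.95), ([417.0, 247.0, 10.0, 12.0], 0.59), ([250.0, 207.0, 24.0, 13.0], 0.27)]
strainer [([417.0, 262.0, 24.0, 17.0], 0.64), ([301.0, 197.0, 34.0, 23.0], 0.34)]
cup [([400.0, 261.0, 43.0, 38.0], 0.58)]
saucer [([394.0, 273.0, 50.0, 37.0], 0.72), ([347.0, 243.0, 45.0, 33.0], 0.66)]
setter_saucer [([299.0, 196.0, 36.0, 23.0], 0.85), ([416.0, 248.0, 26.0, 21.0], 0.3)]
setter_cup [([281.0, 225.0, 21.0, 18.0], 0.65)]
setter_strainer [([276.0, 174.0, 26.0, 25.0], 0.8)]
setter_lid []
vase [([487.0, 238.0, 62.0, 73.0], 0.59)]
brush_pot [([204.0, 128.0, 19.0, 45.0], 0.79), ([486.0, 235.0, 61.0, 76.0], 0.65)]
top [ 0.431 -0.025  1.372] 428.9580057135824 [ 0.08 -0.02 -1.  ]
lid [([194.0, 174.0, 20.0, 20.0], 0.78), ([215.0, 217.0, 20.0, 17.0], 0.77)]
strainer []
cup []
saucer [([242.0, 174.0, 34.0, 30.0], 0.84), ([191.0, 169.0, 36.0, 36.0], 0.81)]
setter_saucer [([314.0, 203.0, 36.0, 34.0], 0.93)]
setter_cup [([321.0, 162.0, 16.0, 23.0], 0.75)]
setter_strainer [([362.0, 205.0, 29.0, 28.0], 0.7
[... 205 characters left out ...]
'time_s': 1.15, 'joint_positions': array([-1.29387766,  0.32103042, -0.07013664,  1.45051201,  0.02259049,
        1.37080542, -0.05689756]), 'qd': array([ 0.00113425,  0.00016083,  0.00387756, -0.00116336, -0.00207351,
       -0.00048577, -0.00197141]), 'joint_efforts': array([-5.75384693e-04, -4.91128707e+01, -4.03680671e-01, -3.12773323e+01,
       -6.38503628e-02,  3.39573703e-02, -8.14390773e-06]), 'tcp_pos': array([0.16887397, 0.62769045, 0.222561  ]), 'tcp_rot': array([3.14156055e+00, 2.36039066e-05, 2.87882860e+00]), 'wrist_force': array([ 0.10950105, -0.37379396, -0.25987457]), 'moment': array([-0.04325843,  0.00993791, -0.06953995]), 'grip_force': 0.0, 'width': 0.08751136319523127}
```

```bash
python3 - <<'E'
import cv2
a=cv2.imread("pics/scene0.png");b=cv2.imread("pics/top0.png")
a=cv2.resize(a[110:330,180:560],None,fx=2,fy=2,interpolation=cv2.INTER_CUBIC);cv2.imwrite("pics/s0c.png",a)
b=cv2.resize(b[130:260,110:510],None,fx=2,fy=2,interpolation=cv2.INTER_CUBIC);cv2.imwrite("pics/t0c.png",b)
E
```

```text
(no output)
```

View pics/s0c.png

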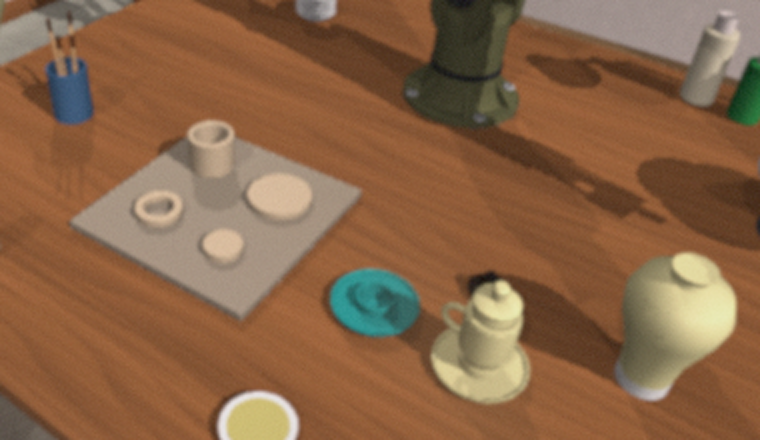

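View pics/t0c.png

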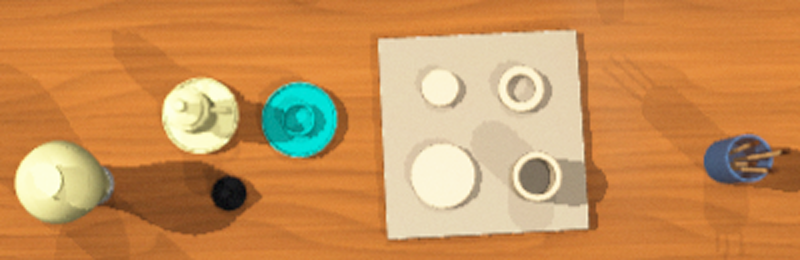

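The scene shows one yellow stack, at scene (420,275) and top (210,187). The turquoise saucer at top (260,189) and the black lid at (225,226) are look-alikes by colour. The four buff setters are on the slab, with the tall ring at top (377,218) and the low ring at (371,174).

Next I'll get coarse positions.

```bash
python3 - <<'E'
from h import *
t=cam("top");s=cam("scene")
def cen(r): return (r[0]+r[2]/2,r[1]+r[3]/2)
for n,z in dict(setter_saucer=.027,setter_cup=.027,setter_strainer=.077,setter_lid=.029,vase=.1,brush_pot=.05).items():
    d=arm.look_for(t,n)
    if d: print(n,np.round(d[0]["rect"]),onz(t,cen(d[0]["rect"]),z).round(3))
    d=arm.look_for(s,n)
    if d: print("   scene",onz(s,cen(d[0]["rect"]),z).round(3))
# yellow mask stack in top: saucer
print("saucer",onz(t,(209,187),.012).round(3))
print("knob scene",onz(s,(431,254),.14).round(3))
print("look dirs",t["_R"].round(2).tolist())
w=t["color"];hsv=cv2.cvtColor(w,cv2.COLOR_RGB2HSV)
p,R,_=pose();print(R.round(3).tolist())
E
```

```text
scene [ 0.492 -0.076  0.027]
setter_cup [317. 200.  33.  34.] [ 0.481 -0.085  0.027]
   scene [ 0.624 -0.072  0.027]
setter_strainer [365. 206.  27.  24.] [ 0.474 -0.218  0.077]
   scene [ 0.503 -0.187  0.077]
setter_lid [360. 161.  20.  25.] [ 0.617 -0.203  0.029]
   scene [ 0.613 -0.196  0.029]
vase [117. 201.  47.  41.] [0.475 0.488 0.1  ]
   scene [0.477 0.481 0.1  ]
brush_pot [461. 195.  37.  23.] [ 0.505 -0.539  0.05 ]
   scene [ 0.478 -0.558  0.05 ]
saucer [0.583 0.308 0.012]
knob scene [0.58  0.304 0.14 ]
look dirs [[-0.02, -1.0, 0.02], [-1.0, 0.01, -0.08], [0.08, -0.02, -1.0]]
[[-0.966, 0.26, 0.0], [0.26, 0.966, 0.0], [-0.0, 0.0, -1.0]]
```

```bash
python3 -m inch '[[[0,0,-0.65],[0,0,1],1],[[0,0,-0.65],[0,0,1],1],[[0,0,0],[0,0,1],1],[[0,0,0],[0,0,1],1],[[0,0,0],[0,0,1],1],[[0,0,0],[0,0,1],1],[[0,0,0],[0,0,1],1],[[0,0,0],[0,0,1],1],[[0,0,0],[0,0,1],1],[[0,0,0],[0,0,1],1],[[0,0,0],[0,0,1],1],[[0,0,0],[0,0,1],1],[[0,0,0],[0,0,0.49],1]]'
python3 -m inch '[[[-0.6,0.75,0],[0,0,0],1],[[-0.6,0.75,0],[0,0,0],1],[[-0.6,0.75,0],[0,0,0],1],[[-0.6,0.75,0],[0,0,0],1],[[-0.6,0.75,0],[0,0,0],1],[[-0.6,0.75,0],[0,0,0],1],[[-0.6,0.8,0],[0,0,0],1],[[-0.6,0.8,0],[0,0,0],1],[[-0.6,0.8,0],[0,0,0],1],[[0,0,0],[0,0,0],1],[[0,0,0],[0,0,0],1]]'
python3 - <<'E'
from h import *
c=cam("wrist");save(c,"pics/w1.png")
for t in "lid strainer cup saucer".split(): print(t,[(np.round(d["rect"]).tolist(),round(d["p"],2)) for d in arm.look_for(c,t)[:3]])
E
```

```text
time_s: 3.48
tcp_pos: [0.1689, 0.6277, 0.3006]
tcp_rot: [3.141, -0.0, 1.569]
wrist_force: [1.0, 0.4, 0.2]
width: 0.0871
grip_force: 0.0
time_s: 4.85
tcp_pos: [0.5827, 0.3041, 0.3003]
tcp_rot: [-3.141, -0.001, 1.571]
wrist_force: [0.4, 0.2, -0.4]
width: 0.0869
grip_force: 0.0
lid [([222.0, 177.0, 35.0, 33.0], 0.75), ([296.0, 159.0, 45.0, 47.0], 0.61)]
strainer [([294.0, 155.0, 51.0, 33.0], 0.56)]
cup [([298.0, 147.0, 44.0, 72.0], 0.69)]
saucer [([282.0, 224.0, 68.0, 44.0], 0.7), ([283.0, 128.0, 75.0, 75.0], 0.56)]
```

View pics/w1.png

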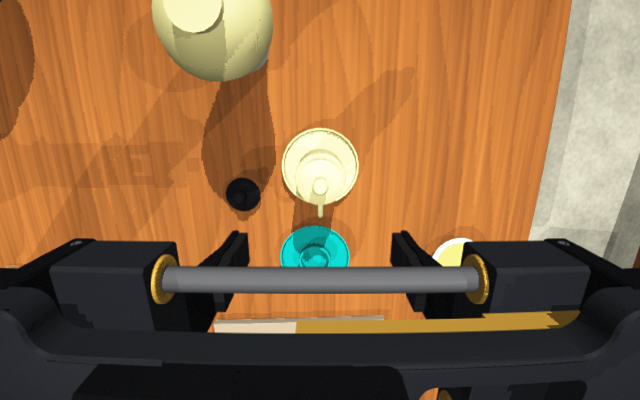

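Wrist view: the yellow stack is at (320,167), knob about (320,187), with the handle pointing straight down the image (−y). That means the current yaw already fits the cup. The black lid at (243,194) and the turquoise saucer at (315,255) are the decoys. I'll go closer and measure the knob and saucer.

```bash
cat >> h.py <<'E'
def yellow(c):
    h=cv2.cvtColor(c["color"],cv2.COLOR_RGB2HSV); return cv2.inRange(h,(22,25,120),(40,170,255))
def circ_fit(P):
    A=np.c_[P,np.ones(len(P))];s=np.linalg.lstsq(A,(P**2).sum(1),rcond=None)[0];c=s[:2]/2
    return c,np.sqrt(s[2]+c@c)
def rim(c,mask,seed,z,r,it=6):
    """fit circle of outer contour (blob holding seed pixel) back-projected to height z; keeps points near the best circle"""
    n,l=cv2.connectedComponents(mask); m=(l==l[int(seed[1]),int(seed[0])]).astype(np.uint8)
    k=max(cv2.findContours(m,0,1)[0],key=len)[:,0].astype(float)
    P=np.array([onz(c,p,z)[:2] for p in k]); Q=P
    for i in range(it):
        ce,rr=circ_fit(Q); e=np.abs(np.hypot(*(P-ce).T)-rr); Q=P[e<max(.0025,np.percentile(e,70)if i<3 else .002)]
    return ce,rr,len(Q),len(P)
E
python3 - <<'E'
from h import *
c=cam("wrist")
print(rim(c,yellow(c),(300,165),.014,.06))
E
python3 -m inch '[[[0,0,0.7],[0,0,0],1],[[0,0,0.7],[0,0,0],0.6],[[0,0,0],[0,0,0],0.6],[[0,0,0],[0,0,0],0.6]]'
python3 - <<'E'
from h import *
c=cam("wrist");save(c,"pics/w2.png")
print(rim(c,yellow(c),(300,165),.014,.06))
a=c["color"][90:290,200:440,::-1];cv2.imwrite("pics/w2c.png",cv2.resize(a,None,fx=3,fy=3,interpolation=cv2.INTER_CUBIC))
m=yellow(c)[90:290,200:440];cv2.imwrite("pics/w2m.png",m)
E
```

```text
(array([0.58247179, 0.30151796]), np.float64(0.059407546969382954), 208, 234)
time_s: 5.65
tcp_pos: [0.5835, 0.3044, 0.2185]
tcp_rot: [3.14, -0.001, 1.571]
wrist_force: [0.1, 1.0, 0.5]
width: 0.065
grip_force: 0.0
(array([0.58214174, 0.298149  ]), np.float64(0.0621776875976715), 166, 306)
```

View pics/w2c.png

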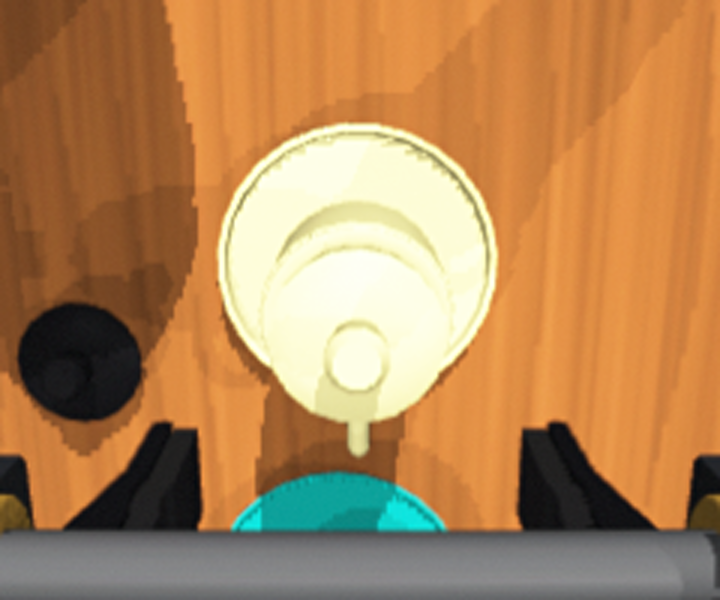

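```bash
python3 - <<'E'
from h import *
c=cam("wrist")
for z in(.14,.145,.15):print(z,onz(c,(319.0,208.3),z).round(4), onz(c,(319+10.2,208.3),z).round(4))
# predicted circles overlay
im=c["color"][...,::-1].copy()
cx,cy=onz(c,(319.0,208.3),.146)[:2]
a=np.linspace(0,2*np.pi,60)
for r,z,X in((.010,.144,(cx,cy)),(.028,.125,(cx,cy)),(.060,.014,(.5825,.3015)),(.033,.098,(.5825,.3015)),(.033,.098,(cx,cy)),(.060,.014,(cx,cy))):
    p=proj(c,np.c_[X[0]+r*np.cos(a),X[1]+r*np.sin(a),0*a+z]);
    cv2.polylines(im,[np.round(p*8).astype(int)],True,(0,0,255) if X[1]==cy else(255,0,0),1,cv2.LINE_AA,3)
cv2.imwrite("pics/w3c.png",cv2.resize(im[90:290,200:440],None,fx=3,fy=3))
# two-view knob height
from h import proj
E
```

```text
0.14 [0.5832 0.302  0.14  ] [0.5921 0.302  0.14  ]
0.145 [0.5831 0.3036 0.145 ] [0.5919 0.3036 0.145 ]
0.15 [0.5831 0.3053 0.15  ] [0.5917 0.3053 0.15  ]
```

View pics/w3c.png

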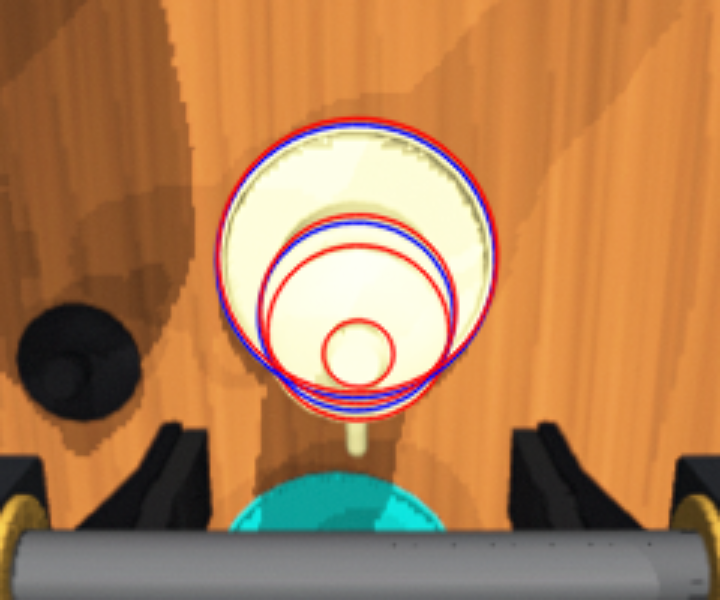

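```bash
python3 -m inch '[[[-0.035,0,0.5],[0,0,0],0.5],[[0,0,0.5],[0,0,0],0.5],[[0,0,0.3],[0,0,0],0.5],[[0,0,0.14],[0,0,0],0.5],[[0,0,0],[0,0,0],0.3],[[0,0,0],[0,0,0],0.1],[[0,0,0],[0,0,0],0.1],[[0,0,0],[0,0,0],0.1],[[0,0,0],[0,0,0],0.1]]' 15
```

```text
time_s: 6.88
tcp_pos: [0.5832, 0.3019, 0.1311]
tcp_rot: [3.141, -0.001, 1.571]
wrist_force: [-1.0, -0.2, 4.1]
width: 0.0182
grip_force: 15.0
```

```bash
python3 -m inch '[[[0,0,-0.1],[0,0,0],0.1],[[0,0,-0.2],[0,0,0],0.1],[[0,0,-0.5],[0,0,0],0.1],[[0,0,-0.7],[0,0,0],0.1],[[0,0,0],[0,0,0],0.1],[[0,0,0],[0,0,0],0.1]]'
python3 - <<'E'
from h import *
c=cam("wrist");save(c,"pics/w4.png")
t=cam("scene");save(t,"pics/s4.png")
a=c["color"][60:320,160:480,::-1];b=t["color"][200:330,360:520,::-1]
cv2.imwrite("pics/w4c.png",np.hstack([cv2.resize(a,(400,325)),cv2.resize(b,(400,325))]))
E
```

```text
time_s: 7.62
tcp_pos: [0.5827, 0.3015, 0.2201]
tcp_rot: [-3.141, 0.0, 1.571]
wrist_force: [-0.9, 0.8, -1.8]
width: 0.0185
grip_force: 15.0
```

View pics/w4c.png

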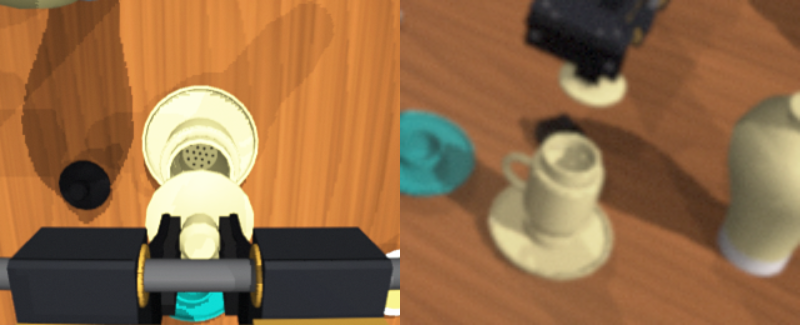

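Lid is held level and the strainer stayed in the cup. On to the setters.

```bash
python3 -m inch '[[[-0.3,0,-0.5],[0,0,0],0.1],[[-0.7,0,0],[0,0,0],0.1],[[-0.9,0,0],[0,0,0],0.1],[[-0.9,-0.1,0],[0,0,0],0.1],[[-0.9,-0.1,0],[0,0,0],0.1],[[-0.9,-0.1,0],[0,0,0],0.1],[[-0.9,-0.1,0],[0,0,0],0.1],[[-0.7,-0.1,0],[0,0,0],0.1],[[-0.3,0,0],[0,0,0],0.1],[[0,0,0],[0,0,0],0.1],[[0,0,0],[0,0,0],0.1]]'
python3 - <<'E'
from h import *
c=cam("wrist");save(c,"pics/w5a.png")
for t in NAMES[4:8]: print(t,[(np.round(d["rect"]).tolist(),round(d["p"],2)) for d in arm.look_for(c,t)[:2]])
E
python3 -m inch '[[[-0.4,0,0],[0,0,0],0.1],[[-0.4,0,0],[0,0,0],0.1],[[-0.4,0,0],[0,0,0],0.1],[[-0.4,0,0],[0,0,0],0.1],[[-0.2,0,0],[0,0,0],0.1],[[0,0,0],[0,0,0],0.1],[[0,0,0],[0,0,0],0.1]]'
python3 - <<'E'
from h import *
c=cam("wrist");save(c,"pics/w5b.png")
for t in NAMES[4:8]: print(t,[(np.round(d["rect"]).tolist(),round(d["p"],2)) for d in arm.look_for(c,t)[:2]])
E
```

```text
time_s: 9.1
tcp_pos: [0.5533, -0.0858, 0.2496]
tcp_rot: [-3.141, -0.001, 1.574]
wrist_force: [-0.2, 0.2, -0.5]
width: 0.0186
grip_force: 15.0
setter_saucer [([229.0, 134.0, 75.0, 76.0], 0.7), ([364.0, 228.0, 20.0, 17.0], 0.56)]
setter_cup [([348.0, 146.0, 43.0, 41.0], 0.72)]
setter_strainer []
setter_lid [([363.0, 230.0, 22.0, 15.0], 0.43)]
time_s: 10.22
tcp_pos: [0.5533, -0.1949, 0.25]
tcp_rot: [-3.142, -0.001, 1.573]
wrist_force: [0.5, 0.8, -1.3]
width: 0.0184
grip_force: 15.0
setter_saucer [([221.0, 41.0, 86.0, 86.0], 0.69)]
setter_cup [([350.0, 57.0, 45.0, 46.0], 0.79)]
setter_strainer [([224.0, 166.0, 66.0, 66.0], 0.62)]
setter_lid [([339.0, 154.0, 57.0, 58.0], 0.93)]
```

View pics/w5b.png

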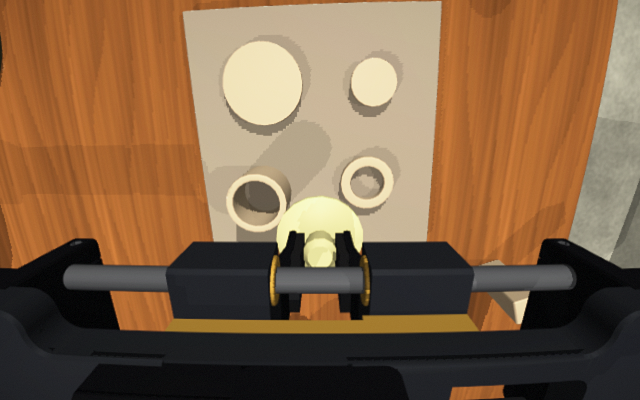

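Setters in the wrist view: saucer disc (262,83), cup disc (374,82), tall ring (257,203), low ring (367,183). I'll fit projected circles to the edges, leaving height free.

```bash
cat >> h.py <<'E'
from scipy.optimize import minimize
def edges(c,s=1.0):
    g=cv2.GaussianBlur(c["color"].astype(np.float32),(0,0),s)
    return np.sqrt(sum(cv2.Sobel(g[...,k],5,1,0)**2+cv2.Sobel(g[...,k],5,0,1)**2 for k in range(3)))**.5
def fitc(c,x0,circles,freez=False,arc=None,g=None):
    """circles [(r,z)]; fit common centre (and a common z shift) to image edges"""
    a=np.linspace(*(arc or(0,2*np.pi)),120)
    gs=[edges(c,2.5),edges(c,.8)]
    def f(v,g):
        dz=v[2]*.1 if freez else 0;t=0
        for r,z in circles:
            p=proj(c,np.c_[v[0]*.1+r*np.cos(a),v[1]*.1+r*np.sin(a),0*a+z+dz]).astype(np.float32)
            t-=cv2.remap(g,p[:,0],p[:,1],1).mean()
        return t
    v=np.array([x0[0]*10,x0[1]*10]+([0] if freez else []))
    for g in gs:
        sx=[v]+[v+.06*e for e in np.eye(len(v))]
        v=minimize(f,v,(g,),method="Nelder-Mead",options=dict(initial_simplex=np.array(sx),xatol=1e-4,fatol=1e-4)).x
    return (v*.1).round(4),round(-f(v,gs[1]),2)
SET=dict(setter_saucer=((.488,-.08),[(.05,.027)]),setter_cup=((.624,-.075),[(.029,.027)]),setter_strainer=((.487,-.2),[(.037,.077),(.0285,.077)]),setter_lid=((.613,-.2),[(.036,.029),(.023,.029)]))
def meas(c,names=SET):
    for n in names:
        x,ci=SET[n]; print(n,onz(c,proj(c,[[*x,ci[0][1]]])[0],ci[0][1]).round(3)[:2],fitc(c,x,ci),fitc(c,x,ci,True))
E
python3 - <<'E'
from h import *
c=cam("wrist");meas(c)
print(onz(c,(262,83),.027).round(4),onz(c,(374,82),.027).round(4),onz(c,(257,203),.077).round(4),onz(c,(367,183),.029).round(4))
E
```

```text
setter_saucer [ 0.488 -0.08 ] (array([ 0.4806, -0.0809]), np.float32(18.47)) (array([ 0.4801, -0.0807, -0.0029]), np.float32(18.73))
setter_cup [ 0.624 -0.075] (array([ 0.6205, -0.0786]), np.float32(18.32)) (array([ 0.6213, -0.0781, -0.0052]), np.float32(18.7))
setter_strainer [ 0.487 -0.2  ] (array([ 0.4757, -0.2219]), np.float32(39.21)) (array([ 0.4752, -0.2227, -0.0027]), np.float32(39.48))
setter_lid [ 0.613 -0.2  ] (array([ 0.6038, -0.2062]), np.float32(23.2)) (array([ 0.6149, -0.2232, -0.0152]), np.float32(26.93))
[ 0.4809 -0.0808  0.027 ] [ 0.6207 -0.0795  0.027 ] [ 0.477  -0.2221  0.077 ] [ 0.6171 -0.2085  0.029 ]
```

```bash
sed -i 's/(\.487,-\.2),\[/(.476,-.222),[/; s/(\.613,-\.2),\[/(.617,-.2085),[/; s/(\.488,-\.08),\[/(.481,-.081),[/; s/(\.624,-\.075),\[/(.621,-.079),[/' h.py
python3 - <<'E'
from h import *
c=cam("wrist");meas(c)
im=c["color"][...,::-1].copy();a=np.linspace(0,2*np.pi,60)
for n in SET:
    x,ci=SET[n];v,_=fitc(c,x,ci)
    for r,z in ci:
        p=proj(c,np.c_[v[0]+r*np.cos(a),v[1]+r*np.sin(a),0*a+z]);cv2.polylines(im,[np.round(p*8).astype(int)],True,(0,0,255),1,cv2.LINE_AA,3)
cv2.imwrite("pics/w6c.png",cv2.resize(im[30:260,190:440],None,fx=2.4,fy=2.4))
E
```

```text
setter_saucer [ 0.481 -0.081] (array([ 0.4805, -0.0809]), np.float32(18.49)) (array([ 0.4801, -0.0806, -0.003 ]), np.float32(18.73))
setter_cup [ 0.621 -0.079] (array([ 0.6204, -0.0786]), np.float32(18.33)) (array([ 0.6212, -0.0781, -0.005 ]), np.float32(18.68))
setter_strainer [ 0.476 -0.222] (array([ 0.4756, -0.2219]), np.float32(39.2)) (array([ 0.475 , -0.2228, -0.003 ]), np.float32(39.49))
setter_lid [ 0.617 -0.208] (array([ 0.6171, -0.2071]), np.float32(38.53)) (array([ 0.6176, -0.208 , -0.0038]), np.float32(38.88))
```

View pics/w6c.png

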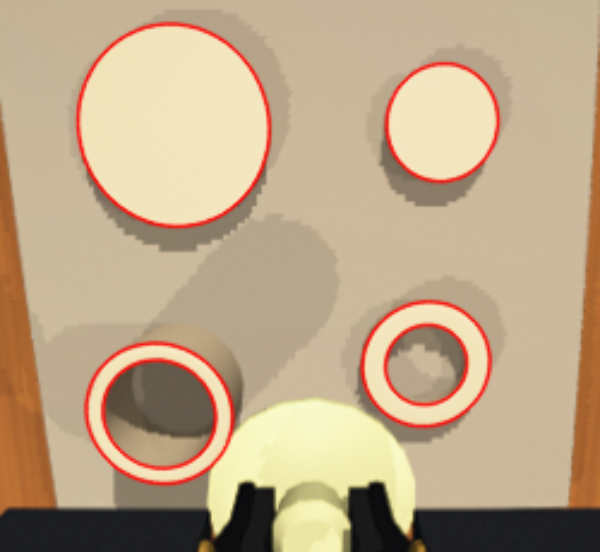

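```bash
python3 - <<'E'
from h import *
meas(cam("top"))
c=cam("wrist");p=pose()[0]
for dz in(-.004,-.007,-.010):print(p.round(4),fitc(c,p[:2],[(.028,p[2]+dz)],arc=(0.1,np.pi-.1)))
E
```

```text
setter_saucer [ 0.481 -0.081] (array([ 0.481 , -0.0779]), np.float32(15.49)) (array([ 0.4816, -0.0788, -0.0218]), np.float32(15.67))
setter_cup [ 0.621 -0.079] (array([ 0.6208, -0.076 ]), np.float32(15.21)) (array([ 0.6271, -0.0777, -0.0489]), np.float32(15.52))
setter_strainer [ 0.476 -0.222] (array([ 0.4599, -0.1922]), np.float32(15.56)) (array([  -54.0913,  -101.3471, -1696.7599]), np.float32(47.21))
setter_lid [ 0.617 -0.209] (array([ 0.6274, -0.2132]), np.float32(31.63)) (array([  210.0228,  -173.0103, -1376.6789]), np.float32(54.96))
[ 0.553  -0.1962  0.2502] (array([ 0.5523, -0.1949]), np.float32(15.36))
[ 0.553  -0.1962  0.2502] (array([ 0.5523, -0.1956]), np.float32(16.2))
[ 0.553  -0.1962  0.2502] (array([ 0.5523, -0.1963]), np.float32(16.51))
```

```bash
python3 -m inch '[[[-0.1,0.5,0],[0,0,0],0.1],[[-0.1,0.58,0.2],[0,0,0],0.1],[[0,0,0.7],[0,0,0],0.1],[[0,0,0.9],[0,0,0],0.1],[[0,0,0.7],[0,0,0],0.1],[[0,0,0.4],[0,0,0],0.1],[[0,0,0.22],[0,0,0],0.1],[[0,0,0],[0,0,0],0.1],[[0,0,0],[0,0,0],0.1]]'
python3 - <<'E'
from h import *
c=cam("wrist");p=np.mean([pose()[0] for _ in range(1)],0);print(p)
n="setter_lid";x,ci=SET[n]
print("ring outer far arc",fitc(c,x,[(.036,.029)],arc=(0,np.pi)))
for dz in(-.007,-.004):print(fitc(c,p[:2],[(.028,p[2]+dz)],arc=(0.1,np.pi-.1)))
E
```

```text
time_s: 11.8
tcp_pos: [0.6187, -0.2088, 0.0644]
tcp_rot: [3.139, 0.001, 1.571]
wrist_force: [-0.1, 0.5, -0.4]
width: 0.0181
grip_force: 15.0
[ 0.61877166 -0.20875784  0.06451021]
ring outer far arc (array([ 0.6167, -0.2076]), np.float32(15.35))
(array([ 0.6179, -0.208 ]), np.float32(15.11))
(array([ 0.6179, -0.2072]), np.float32(14.51))
```

```bash
python3 -m inch '[[[0,-0.015,0.2],[0,0,0],0.1],[[0,0,0.1],[0,0,0],0.1],[[0,0,0.03],[0,0,0],0.1],[[0,0,0],[0,0,0],0.1],[[0,0,0],[0,0,0],0.1]]'
python3 -m inch '[[[0,0,0.025],[0,0,0],0.1],[[0,0,0.015],[0,0,0],0.1],[[0,0,0],[0,0,0],0.1]]'
```

```text
time_s: 12.48
tcp_pos: [0.617, -0.2085, 0.0433]
tcp_rot: [3.141, 0.0, 1.571]
wrist_force: [0.4, -0.5, -0.8]
width: 0.0183
grip_force: 15.0
time_s: 12.85
tcp_pos: [0.6172, -0.2085, 0.0421]
tcp_rot: [3.141, -0.0, 1.571]
wrist_force: [-3.0, 0.6, 6.2]
width: 0.0183
grip_force: 15.0
```

```bash
python3 -m inch '[[[0,0,0],[0,0,0],0.25],[[0,0,0],[0,0,0],0.4],[[0,0,0],[0,0,0],0.5],[[0,0,0],[0,0,0],0.5],[[0,0,-0.3],[0,0,0],0.5],[[0,0,-0.8],[0,0,0],0.5],[[0,0,-0.9],[0,0,0],0.5],[[0,0,-0.8],[0,0,0],0.5],[[-0.5,0,-0.4],[0,0,0],1],[[-0.5,0,0],[0,0,0],1],[[0,0,0],[0,0,0],1],[[0,0,0],[0,0,0],1]]'
python3 - <<'E'
from h import *
c=cam("wrist");save(c,"pics/w7.png")
meas(c)
print("lid",fitc(c,(.617,-.208),[(.028,.042)]),fitc(c,(.617,-.208),[(.010,.056)]),pose()[0])
a=c["color"][100:300,180:480,::-1];cv2.imwrite("pics/w7c.png",cv2.resize(a,None,fx=2.4,fy=2.4))
E
```

```text
time_s: 14.35
tcp_pos: [0.617, -0.2676, 0.2332]
tcp_rot: [3.141, -0.001, 1.571]
wrist_force: [0.5, 0.7, -0.6]
width: 0.0755
grip_force: 0.0
setter_saucer [ 0.481 -0.081] (array([ 0.4805, -0.0806]), np.float32(13.67)) (array([ 0.4795, -0.0802, -0.0032]), np.float32(13.79))
setter_cup [ 0.621 -0.079] (array([ 0.62  , -0.0781]), np.float32(13.44)) (array([ 0.6201, -0.0765, -0.0079]), np.float32(13.66))
setter_strainer [ 0.476 -0.222] (array([ 0.4756, -0.2217]), np.float32(40.18)) (array([ 0.4744, -0.2219, -0.0027]), np.float32(40.66))
setter_lid [ 0.617 -0.209] (array([ 0.617 , -0.2069]), np.float32(21.14)) (array([ 0.6168, -0.2072, -0.0063]), np.float32(21.83))
lid (array([ 0.6168, -0.2138]), np.float32(9.29)) (array([ 0.6169, -0.2061]), np.float32(10.15)) [ 0.61721287 -0.26694041  0.23292496]
```

View pics/w7c.png

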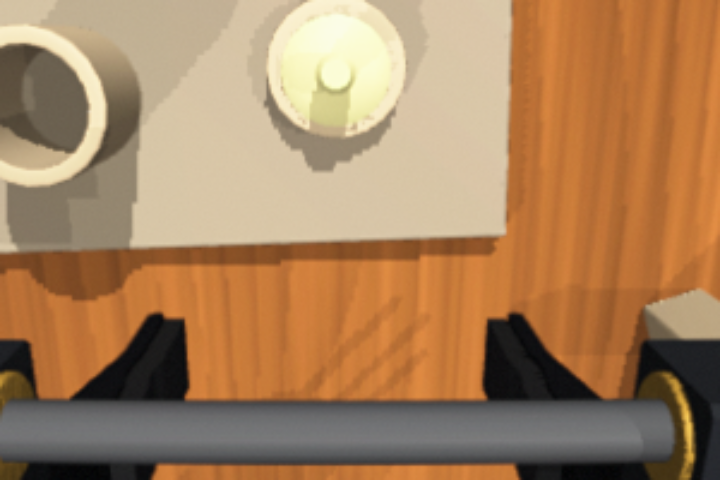

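Lid is centred on its ring. Back to the stack for the strainer.

```bash
python3 -m inch '[[[0.5,0,0],[0,0,0],0.8],[[0.9,-0.05,0],[0,0,0],0.8],[[0.9,-0.07,0],[0,0,0],0.8],[[0.9,-0.07,0],[0,0,0],0.8],[[0.9,-0.07,0],[0,0,0],0.8],[[0.9,-0.07,0],[0,0,0],0.8],[[0.9,-0.07,0],[0,0,0],0.8],[[0.9,-0.07,0],[0,0,0],0.8],[[0.9,-0.07,0],[0,0,0],0.8],[[0.9,-0.03,0],[0,0,0],0.8],[[0.6,0,0],[0,0,0],0.8],[[0.3,0,0],[0,0,0],0.8],[[0,0,0],[0,0,0],0.8],[[0,0,0],[0,0,0],0.8]]'
python3 - <<'E'
from h import *
c=cam("wrist");save(c,"pics/w8.png");x=(.583,.302);print(pose()[0])
print("collar",fitc(c,x,[(.026,.118),(.023,.118)]),fitc(c,x,[(.026,.118),(.023,.118)],True))
print("cup rim",fitc(c,x,[(.033,.098)]));print("saucer",fitc(c,x,[(.06,.014)]),fitc(c,x,[(.06,.014)],True))
E
```

```text
time_s: 16.15
tcp_pos: [0.5832, 0.2992, 0.233]
tcp_rot: [3.141, 0.001, 1.568]
wrist_force: [0.3, -0.5, 0.3]
width: 0.0695
grip_force: 0.0
[0.58335289 0.29899362 0.23312636]
collar (array([0.5821, 0.2984]), np.float32(32.31)) (array([ 0.5821,  0.2962, -0.0091]), np.float32(33.32))
cup rim (array([0.5904, 0.2982]), np.float32(12.14))
saucer (array([0.5824, 0.3017]), np.float32(22.1)) (array([0.5824, 0.3019, 0.0018]), np.float32(22.38))
```

```bash
python3 - <<'E'
from h import *
c=cam("wrist");x=(.583,.302)
for n,r,z in(("col out",.026,.118),("col in",.023,.118),("flange",.032,.102)):
    for x in((.583,.302),(.583,.2985)): print(n,fitc(c,x,[(r,z)]))
im=c["color"][...,::-1].copy();a=np.linspace(0,2*np.pi,60)
for r,z,v,k in((.026,.118,(.5825,.302),(0,0,255)),(.023,.118,(.5825,.302),(0,0,255)),(.026,.118,(.5821,.2984),(255,0,0)),(.023,.118,(.5821,.2984),(255,0,0))):
        p=proj(c,np.c_[v[0]+r*np.cos(a),v[1]+r*np.sin(a),0*a+z]);cv2.polylines(im,[np.round(p*8).astype(int)],True,k,1,cv2.LINE_AA,3)
z=lambda q:cv2.resize(q[130:250,250:390],None,fx=2.8,fy=2.8,interpolation=cv2.INTER_CUBIC)
cv2.imwrite("pics/w8c.png",np.hstack([z(im),z(c["color"][...,::-1])]))
E
```

```text
col out (array([0.5788, 0.3008]), np.float32(15.92))
col out (array([0.5789, 0.3009]), np.float32(15.93))
col in (array([0.5821, 0.3018]), np.float32(19.65))
col in (array([0.5821, 0.3018]), np.float32(19.66))
flange (array([0.5903, 0.2987]), np.float32(12.72))
flange (array([0.5902, 0.2987]), np.float32(12.72))
```

View pics/w8c.png

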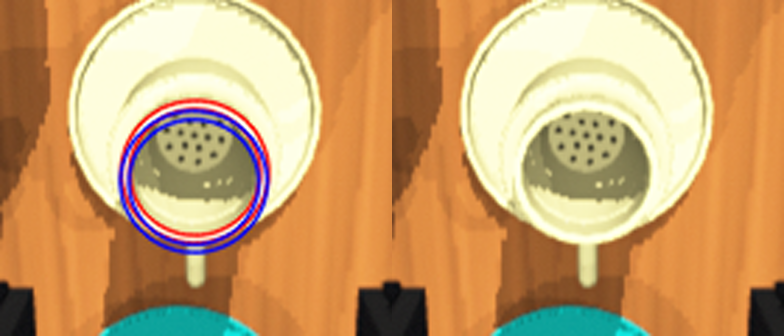

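The red circles (centre 0.5823, 0.302) match the collar, so I'll grasp there.

```bash
python3 -m inch '[[[0.045,-0.01,0.4],[0,0,0],0.8],[[0,0,0.8],[0,0,0],0.8],[[0,0,0.6],[0,0,0],0.8],[[0,0,0.25],[0,0,0],0.8],[[0,0,0.07],[0,0,0],0.75],[[0,0,0],[0,0,0],0.65],[[0,0,0],[0,0,0],0.55],[[0,0,0],[0,0,0],0.5],[[0,0,0],[0,0,0],0.5],[[0,0,0],[0,0,0],0.5]]' 15
```

```text
time_s: 17.5
tcp_pos: [0.5829, 0.3048, 0.1071]
tcp_rot: [3.139, -0.001, 1.571]
wrist_force: [0.2, -0.5, 6.4]
width: 0.0516
grip_force: 15.0
```

```bash
python3 -m inch '[[[0,0,0],[0,0,0],0.5],[[0,0,-0.04],[0,0,0],0.5],[[0,0,0],[0,0,0],0.5]]'
python3 -m inch '[[[0,0,-0.1],[0,0,0],0.5],[[0,0,-0.3],[0,0,0],0.5],[[0,0,-0.5],[0,0,0],0.5],[[0,0,-0.7],[0,0,0],0.5],[[0,0,-0.6],[0,0,0],0.5],[[0,0,0],[0,0,0],0.5],[[0,0,0],[0,0,0],0.5]]' 20
python3 - <<'E'
from h import *
c=cam("wrist");save(c,"pics/w9.png");p=pose()[0];print(p)
h=p[2]-.107+.118
for x in (p[:2],(p[0],p[1]-.003)): print("collar in",fitc(c,x,[(.023,h)]),"saucer",fitc(c,(.5825,.302),[(.06,.014)]))
E
```

```text
time_s: 17.88
tcp_pos: [0.5816, 0.3042, 0.1075]
tcp_rot: [-3.141, 0.0, 1.571]
wrist_force: [-0.3, 0.3, -0.7]
width: 0.0517
grip_force: 15.0
time_s: 18.75
tcp_pos: [0.5817, 0.3041, 0.2398]
tcp_rot: [-3.141, 0.0, 1.571]
wrist_force: [0.0, -0.2, -1.6]
width: 0.0514
grip_force: 20.0
[0.58128407 0.30408548 0.23885991]
collar in (array([0.5788, 0.316 ]), np.float32(14.45)) saucer (array([0.5824, 0.3019]), np.float32(19.24))
collar in (array([0.5808, 0.3006]), np.float32(16.71)) saucer (array([0.5824, 0.3019]), np.float32(19.24))
```

```bash
python3 -m inch '[[[-0.4,0,0],[0,0,0],0.5],[[-0.7,-0.1,0],[0,0,0],0.5],[[-0.9,-0.2,0],[0,0,0],0.5],[[-0.9,-0.2,0],[0,0,0],0.5],[[-0.9,-0.2,0],[0,0,0],0.5],[[-0.9,-0.2,0],[0,0,0],0.5],[[-0.9,-0.2,0],[0,0,0],0.5],[[-0.9,-0.2,0],[0,0,0],0.5],[[-0.9,-0.2,0],[0,0,0],0.5],[[-0.8,-0.2,0],[0,0,0],0.5],[[-0.4,-0.07,0],[0,0,0],0.5],[[-0.13,0,0],[0,0,0],0.5],[[0,0,0],[0,0,0],0.5],[[0,0,0],[0,0,0],0.5]]'
python3 -m inch '[[[0,0,0.5],[0,0,0],0.5],[[0,0,0.4],[0,0,0],0.5],[[0,0,0.27],[0,0,0],0.5],[[0,0,0],[0,0,0],0.5],[[0,0,0],[0,0,0],0.5]]'
python3 - <<'E'
from h import *
c=cam("wrist");save(c,"pics/w10.png");p=pose()[0];print(p);meas(c,["setter_strainer"])
h=p[2]-.107
for d in(0,-.002,-.004):
  x=(p[0],p[1]+d);print("collar in",fitc(c,x,[(.023,h+.118)],arc=(.3,2.84)),"flange far",fitc(c,x,[(.032,h+.102)],arc=(.3,2.84)))
im=c["color"][...,::-1].copy();a=np.linspace(0,2*np.pi,60)
X=(p[0],p[1]-.002)
for r,z,v,k in((.023,h+.118,X,(0,0,255)),(.032,h+.102,X,(0,0,255)),(.026,h+.118,X,(0,0,255)),(.037,.077,(.4755,-.222),(255,0,0)),(.0285,.077,(.4755,-.222),(255,0,0))):
        q=proj(c,np.c_[v[0]+r*np.cos(a),v[1]+r*np.sin(a),0*a+z]);cv2.polylines(im,[np.round(q*8).astype(int)],True,k,1,cv2.LINE_AA,3)
z=lambda q:cv2.resize(q[110:290,240:400],None,fx=2.5,fy=2.5,interpolation=cv2.INTER_CUBIC)
cv2.imwrite("pics/w10c.png",np.hstack([z(im),z(c["color"][...,::-1])]))
E
```

```text
time_s: 20.55
tcp_pos: [0.4761, -0.218, 0.2396]
tcp_rot: [-3.141, -0.001, 1.573]
wrist_force: [0.3, 0.5, -1.3]
width: 0.0517
grip_force: 20.0
time_s: 21.18
tcp_pos: [0.4765, -0.2195, 0.1706]
tcp_rot: [3.14, 0.0, 1.571]
wrist_force: [0.7, 0.4, -0.2]
width: 0.0515
grip_force: 20.0
[ 0.47662239 -0.21963205  0.17073746]
setter_strainer [ 0.476 -0.222] (array([ 0.4757, -0.222 ]), np.float32(29.67)) (array([ 0.4758, -0.2232, -0.0084]), np.float32(30.81))
collar in (array([ 0.4756, -0.2224]), np.float32(22.55)) flange far (array([ 0.4759, -0.2221]), np.float32(17.27))
collar in (array([ 0.4756, -0.2225]), np.float32(22.55)) flange far (array([ 0.4759, -0.2221]), np.float32(17.27))
collar in (array([ 0.4756, -0.2225]), np.float32(22.55)) flange far (array([ 0.4759, -0.2221]), np.float32(17.27))
```

View pics/w10c.png

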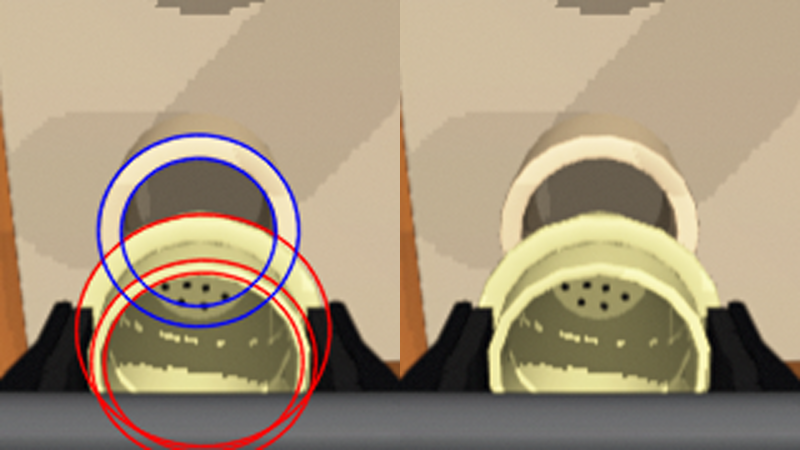

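Strainer and ring centres agree to under 1 mm, so I'll lower straight down.

```bash
python3 -m inch '[[[0,0,0.4],[0,0,0],0.5],[[0,0,0.3],[0,0,0],0.5],[[0,0,0.2],[0,0,0],0.5],[[0,0,0.2],[0,0,0],0.5],[[0,0,0.13],[0,0,0],0.5],[[0,0,0.08],[0,0,0],0.5],[[0,0,0],[0,0,0],0.5],[[0,0,0],[0,0,0],0.5]]'
```

```text
time_s: 22.22
tcp_pos: [0.4762, -0.2196, 0.0915]
tcp_rot: [3.141, 0.0, 1.571]
wrist_force: [-0.2, 0.4, -0.9]
width: 0.0514
grip_force: 20.0
```

```bash
python3 -m inch '[[[0,0,0.03],[0,0,0],0.5],[[0,0,0.02],[0,0,0],0.5],[[0,0,0],[0,0,0],0.5]]'
```

```text
time_s: 22.6
tcp_pos: [0.4758, -0.2194, 0.0881]
tcp_rot: [-3.142, -0.0, 1.571]
wrist_force: [0.1, -1.0, -0.3]
width: 0.0509
grip_force: 20.0
```

```bash
python3 -m inch '[[[0,0,0.015],[0,0,0],0.5],[[0,0,0.01],[0,0,0],0.5],[[0,0,0],[0,0,0],0.5]]'
```

```text
time_s: 22.98
tcp_pos: [0.4758, -0.2195, 0.0866]
tcp_rot: [-3.142, -0.0, 1.571]
wrist_force: [0.1, 0.7, -0.6]
width: 0.0515
grip_force: 20.0
```

```bash
python3 -m inch '[[[0,0,0.015],[0,0,0],0.5],[[0,0,0],[0,0,0],0.5]]'; python3 -m inch '[[[0,0,0.01],[0,0,0],0.5],[[0,0,0],[0,0,0],0.5]]'
```

```text
time_s: 23.22
tcp_pos: [0.4759, -0.2195, 0.0862]
tcp_rot: [3.141, -0.0, 1.571]
wrist_force: [-2.2, 0.5, 4.1]
width: 0.0514
grip_force: 20.0
time_s: 23.48
tcp_pos: [0.4759, -0.2195, 0.0861]
tcp_rot: [3.141, -0.001, 1.571]
wrist_force: [-3.2, 1.7, 9.8]
width: 0.0511
grip_force: 20.0
```

```bash
python3 -m inch '[[[0,0,-0.01],[0,0,0],0.6],[[0,0,0],[0,0,0],0.7],[[0,0,0],[0,0,0],0.8],[[0,0,0],[0,0,0],0.8],[[0,0,-0.4],[0,0,0],0.8],[[0,0,-0.9],[0,0,0],0.8],[[0,0,-0.9],[0,0,0],0.8],[[0.4,0.4,-0.3],[0,0,0],1],[[0,0,0],[0,0,0],1],[[0,0,0],[0,0,0],1]]'
python3 - <<'E'
from h import *
c=cam("wrist");save(c,"pics/w11.png");p=pose()[0];print(p)
x=(.4757,-.222)
print("collar in",fitc(c,x,[(.023,.097)]),fitc(c,x,[(.023,.097)],True),"collar out",fitc(c,x,[(.026,.097)]),"ring",fitc(c,x,[(.037,.077)]))
print(arm.look_for(c,"strainer")[:1])
E
```

```text
time_s: 24.72
tcp_pos: [0.4991, -0.1957, 0.235]
tcp_rot: [-3.14, 0.0, 1.571]
wrist_force: [0.0, 0.2, 0.0]
width: 0.0852
grip_force: 0.0
[ 0.4987659  -0.19604341  0.23477651]
collar in (array([ 0.4751, -0.2224]), np.float32(20.56)) (array([ 0.4758, -0.2201,  0.0138]), np.float32(20.17)) collar out (array([ 0.4716, -0.223 ]), np.float32(15.91)) ring (array([ 0.4758, -0.2217]), np.float32(15.17))
[{'rect': [271.6, 183.0, 55.4, 55.0], 'p': 0.83}]
```

Strainer hangs centred in its ring. Cup next.

```bash
python3 -m inch '[[[0.5,0,0],[0,0,0],1],[[0.9,0.2,0],[0,0,0],1],[[0.9,0.2,0],[0,0,0],1],[[0.9,0.2,0],[0,0,0],1],[[0.9,0.2,0],[0,0,0],1],[[0.9,0.2,0],[0,0,0],1],[[0.9,0.2,0],[0,0,0],1],[[0.9,0.18,0],[0,0,0],1],[[0.8,0,0],[0,0,0],1],[[0.5,0,0],[0,0,0],1],[[0.2,0,0],[0,0,0],1],[[0,0,0],[0,0,0],1],[[0,0,0],[0,0,0],1]]'
python3 - <<'E'
from h import *
c=cam("wrist");save(c,"pics/w12.png");p=pose()[0];print(p);x=(.5825,.302)
print("rim in",fitc(c,x,[(.029,.098)]),fitc(c,x,[(.029,.098)],True),"both",fitc(c,x,[(.029,.098),(.033,.098)]),"saucer",fitc(c,x,[(.06,.014)]))
im=c["color"][...,::-1].copy();a=np.linspace(0,2*np.pi,60)
for r,z,v,k in((.029,.098,x,(0,0,255)),(.06,.014,x,(0,0,255))):
        q=proj(c,np.c_[v[0]+r*np.cos(a),v[1]+r*np.sin(a),0*a+z]);cv2.polylines(im,[np.round(q*8).astype(int)],True,k,1,cv2.LINE_AA,3)
z=lambda q:cv2.resize(q[110:290,220:420],None,fx=2,fy=2,interpolation=cv2.INTER_CUBIC)
cv2.imwrite("pics/w12c.png",np.hstack([z(im),z(c["color"][...,::-1])]))
E
```

```text
time_s: 26.45
tcp_pos: [0.5834, 0.2998, 0.2362]
tcp_rot: [3.141, 0.001, 1.568]
wrist_force: [-0.7, -0.4, -0.4]
width: 0.0871
grip_force: 0.0
[0.58337185 0.29995271 0.23626021]
rim in (array([0.5823, 0.3018]), np.float32(20.83)) (array([0.5821, 0.3031, 0.0149]), np.float32(19.81)) both (array([0.5823, 0.3017]), np.float32(35.21)) saucer (array([0.5824, 0.3017]), np.float32(22.35))
```

View pics/w12c.png

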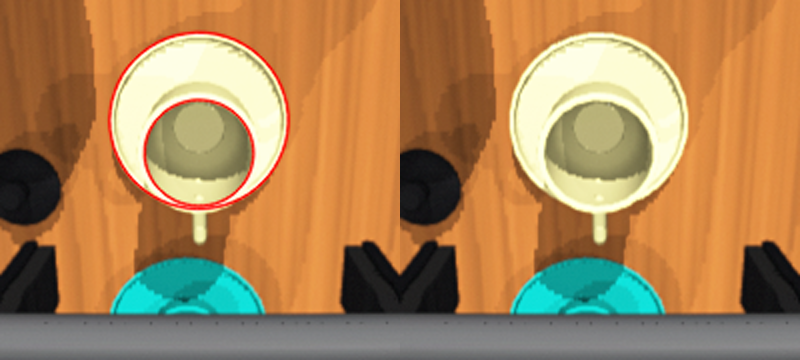

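```bash
python3 -m inch '[[[0,-0.012,0.4],[0,0,0],1],[[0,0,0.8],[0,0,0],1],[[0,0,0.7],[0,0,0],1],[[0,0,0.6],[0,0,0],1],[[0,0,0.35],[0,0,0],1],[[0,0,0.1],[0,0,0],0.9],[[0,0,0],[0,0,0],0.8],[[0,0,0],[0,0,0],0.7],[[0,0,0],[0,0,0],0.65],[[0,0,0],[0,0,0],0.65],[[0,0,0],[0,0,0],0.65]]' 22
python3 -m inch '[[[0,0,-0.05],[0,0,0],0.65],[[0,0,0],[0,0,0],0.65]]'
```

```text
time_s: 27.88
tcp_pos: [0.5829, 0.303, 0.0604]
tcp_rot: [3.139, -0.002, 1.571]
wrist_force: [-0.5, -0.1, 6.5]
width: 0.0643
grip_force: 22.1
time_s: 28.12
tcp_pos: [0.5813, 0.3024, 0.0612]
tcp_rot: [-3.14, 0.001, 1.571]
wrist_force: [0.2, -0.6, -2.5]
width: 0.0642
grip_force: 22.0
```

```bash
python3 -m inch '[[[0,0,-0.1],[0,0,0],0.65],[[0,0,-0.3],[0,0,0],0.65],[[0,0,-0.6],[0,0,0],0.65],[[0,0,-0.7],[0,0,0],0.65],[[0,0,-0.6],[0,0,0],0.65],[[0,0,0],[0,0,0],0.65]]'
python3 - <<'E'
from h import *
c=cam("wrist");save(c,"pics/w13.png");print(pose()[0]);print("saucer",fitc(c,(.5825,.302),[(.06,.014)]),arm.look_for(c,"saucer")[:2])
E
python3 -m inch '[[[-0.3,0,0],[0,0,0],0.65],[[-0.7,0.1,0],[0,0,0],0.65],[[-0.8,0.1,0],[0,0,0],0.65],[[-0.8,0.1,0],[0,0,0],0.65],[[-0.8,0.1,0],[0,0,0],0.65],[[-0.8,0.1,0],[0,0,0],0.65],[[-0.8,0.1,0],[0,0,0],0.65],[[-0.7,0.03,0],[0,0,0],0.65],[[-0.4,0,0],[0,0,0],0.65],[[-0.2,0,0],[0,0,0],0.65],[[-0.04,0,0],[0,0,0],0.65],[[0,0,0],[0,0,0],0.65],[[0,0,0],[0,0,0],0.65]]'
python3 - <<'E'
from h import *
c=cam("wrist");save(c,"pics/w14.png");p=pose()[0];print(p);meas(c,["setter_cup"])
h=p[2]-.060+.098
for d in(0,-.003):print("rim",fitc(c,(p[0],p[1]+d),[(.029,h)],arc=(.3,2.84)))
E
```

```text
time_s: 28.88
tcp_pos: [0.5842, 0.3032, 0.2049]
tcp_rot: [3.135, -0.005, 1.571]
wrist_force: [-0.5, 0.3, -3.8]
width: 0.064
grip_force: 22.0
[0.58279407 0.30271975 0.20203236]
saucer (array([0.5818, 0.3018]), np.float32(19.35)) [{'rect': [270.0, 133.5, 95.9, 75.0], 'p': 0.68}]
time_s: 30.6
tcp_pos: [0.6198, -0.0762, 0.1996]
tcp_rot: [-3.141, -0.001, 1.573]
wrist_force: [-0.6, -0.5, -3.4]
width: 0.0643
grip_force: 22.0
[ 0.61983533 -0.07637174  0.19963645]
setter_cup [ 0.621 -0.079] (array([ 0.6201, -0.0792]), np.float32(11.68)) (array([ 0.6201, -0.0803, -0.0085]), np.float32(12.01))
rim (array([ 0.619 , -0.0771]), np.float32(21.22))
rim (array([ 0.619 , -0.0771]), np.float32(21.22))
```

```bash
python3 -m inch '[[[0,0.015,0.4],[0,0,0],0.65],[[0,0,0.6],[0,0,0],0.65],[[0,0,0.4],[0,0,0],0.65],[[0,0,0.25],[0,0,0],0.65],[[0,0,0],[0,0,0],0.65],[[0,0,0],[0,0,0],0.65]]'
python3 - <<'E'
from h import *
c=cam("wrist");p=pose()[0];print(p)
h=p[2]-.060+.098
print("setter far",fitc(c,(.6203,-.0787),[(.029,.027)],arc=(.5,2.64)));print("rim",fitc(c,p[:2],[(.029,h)],arc=(.3,2.84)))
E
```

```text
time_s: 31.4
tcp_pos: [0.6215, -0.0779, 0.1019]
tcp_rot: [3.14, 0.0, 1.571]
wrist_force: [0.5, 0.1, -3.3]
width: 0.0642
grip_force: 22.0
[ 0.62162948 -0.07796981  0.10213772]
setter far (array([ 0.6199, -0.0792]), np.float32(15.83))
rim (array([ 0.6206, -0.0787]), np.float32(21.13))
```

```bash
python3 -m inch '[[[0,-0.007,0.2],[0,0,0],0.65],[[0,0,0.12],[0,0,0],0.65],[[0,0,0.05],[0,0,0],0.65],[[0,0,0],[0,0,0],0.65],[[0,0,0],[0,0,0],0.65]]'; python3 -m inch '[[[0,0,0.015],[0,0,0],0.65],[[0,0,0.01],[0,0,0],0.65],[[0,0,0],[0,0,0],0.65]]'
```

```text
time_s: 32.08
tcp_pos: [0.6204, -0.0779, 0.0787]
tcp_rot: [3.141, 0.0, 1.571]
wrist_force: [-0.5, -0.7, -2.5]
width: 0.0639
grip_force: 22.0
time_s: 32.45
tcp_pos: [0.6203, -0.0779, 0.0774]
tcp_rot: [3.141, -0.0, 1.571]
wrist_force: [-1.1, -0.0, 0.7]
width: 0.0641
grip_force: 22.1
```

```bash
python3 -m inch '[[[0,0,0.008],[0,0,0],0.65],[[0,0,0],[0,0,0],0.65]]'
python3 -m inch '[[[0,0,0],[0,0,0],0.75],[[0,0,0],[0,0,0],0.9],[[0,0,0],[0,0,0],1],[[0,0,0],[0,0,0],1],[[0,0,0],[0,0,0],1],[[0,0,-0.4],[0,0,0],1],[[0,0,-0.8],[0,0,0],1],[[0,0,-0.9],[0,0,0],1],[[0,0,-0.5],[0,0,0],1],[[0,0,0],[0,0,0],1],[[0,0,0],[0,0,0],1]]'
python3 - <<'E'
from h import *
c=cam("wrist");save(c,"pics/w15.png");p=pose()[0];print(p);x=(.6203,-.0787)
print("rim in",fitc(c,x,[(.029,.115)]),"both",fitc(c,x,[(.029,.115),(.033,.115)]))
meas(c,["setter_saucer"])
E
```

```text
time_s: 32.7
tcp_pos: [0.6203, -0.0779, 0.0774]
tcp_rot: [3.141, -0.0, 1.571]
wrist_force: [-2.9, 0.8, 5.8]
width: 0.0647
grip_force: 22.1
time_s: 34.08
tcp_pos: [0.6197, -0.0777, 0.2316]
tcp_rot: [-3.14, -0.0, 1.571]
wrist_force: [-0.5, -0.7, -1.4]
width: 0.0871
grip_force: 0.0
[ 0.61942496 -0.07759876  0.23107985]
rim in (array([ 0.6195, -0.0791]), np.float32(21.56)) both (array([ 0.6195, -0.0791]), np.float32(39.29))
setter_saucer [ 0.481 -0.081] (array([ 0.4803, -0.0812]), np.float32(18.22)) (array([ 0.4797, -0.0816, -0.0015]), np.float32(18.29))
```

```bash
python3 -c "
from h import *;s=pose()[2];print(s['joint_positions'].round(2),s['tcp_rot'])"
python3 -m inch '[[[0.5,0,0],[0,0,0],0.8],[[0.8,-0.1,0],[0,0,0],0.8],[[0.9,-0.1,0],[0,0,0],0.8],[[0.9,-0.1,0],[0,0,0],0.8],[[0.9,-0.1,0],[0,0,0],0.8],[[0.9,-0.1,0],[0,0,0],0.8],[[0.8,-0.1,0],[0,0,0],0.8],[[0.5,-0.03,0],[0,0,0],0.8],[[0.15,0,0],[0,0,0],0.8],[[0,0,0],[0,0,0],0.8]]'
python3 -c "
from h import *;s=pose()[2];print(s['joint_positions'].round(2),s['tcp_rot'])"
```

```text
[-0.47  0.3   0.69  1.53 -0.19  1.38  0.23] [-3.13927944e+00 -2.05755370e-04  1.57095914e+00]
time_s: 35.38
tcp_pos: [0.5823, 0.3022, 0.2315]
tcp_rot: [-3.14, 0.002, 1.571]
wrist_force: [-0.1, -0.2, -0.3]
width: 0.0695
grip_force: 0.0
[-0.91  0.35  0.51  1.44 -0.17  1.4  -0.4 ] [-3.14047266e+00  1.84090064e-03  1.57061354e+00]
```

```bash
python3 -m inch '[[[0,0,0],[0,0,-1],0.8],[[0,0,0],[0,0,-1],0.8],[[0,0,0],[0,0,-1],0.8],[[0,0,0],[0,0,-1],0.8],[[0,0,0],[0,0,-1],0.8],[[0,0,0],[0,0,-1],0.8],[[0,0,0],[0,0,-1],0.8],[[0,0,0],[0,0,-1],0.8],[[0,0,0],[0,0,-1],0.8],[[0,0,0],[0,0,-1],0.8],[[0,0,0],[0,0,-1],0.8],[[0,0,0],[0,0,-1],0.8],[[0,0,0],[0,0,-1],0.8],[[0,0,0],[0,0,-1],0.8],[[0,0,0],[0,0,-1],0.8],[[0,0,0],[0,0,0],0.8],[[0,0,0],[0,0,0],0.8]]'
python3 - <<'E'
from h import *
c=cam("wrist");save(c,"pics/w16.png");p,_,s=pose();print(p,s["tcp_rot"]);x=(.5824,.3018)
print("saucer",fitc(c,x,[(.06,.014)]),fitc(c,x,[(.06,.014)],True),"ring",fitc(c,x,[(.023,.024)]),fitc(c,x,[(.027,.024),(.023,.024)]))
E
```

```text
time_s: 37.5
tcp_pos: [0.5828, 0.3016, 0.2326]
tcp_rot: [-3.141, 0.0, 3.138]
wrist_force: [-0.9, -0.2, -0.2]
width: 0.0699
grip_force: 0.0
[0.58269857 0.30198923 0.23262214] [-3.14129538e+00  1.20244540e-04  3.13880042e+00]
saucer (array([0.5821, 0.3018]), np.float32(24.32)) (array([0.582 , 0.3018, 0.0015]), np.float32(24.49)) ring (array([0.5804, 0.2984]), np.float32(13.64)) (array([0.5824, 0.3019]), np.float32(25.79))
```

```bash
python3 -m inch '[[[0,0,0.5],[0,0,0],0.8],[[0,0,0.9],[0,0,0],0.8],[[0,0,0.9],[0,0,0],0.8],[[0,0,0.7],[0,0,0],0.8],[[0,0,0.4],[0,0,0],0.8],[[0,0,0.15],[0,0,0],0.8],[[0,0,0],[0,0,0],0.8],[[0,0,0],[0,0,0],0.8]]'
```

```text
time_s: 38.55
tcp_pos: [0.5835, 0.3036, 0.0212]
tcp_rot: [3.14, 0.002, 3.141]
wrist_force: [-0.6, -0.3, 0.4]
width: 0.0694
grip_force: 0.0
```

```bash
python3 -m inch '[[[0,0,0.08],[0,0,0],0.8],[[0,0,0.045],[0,0,0],0.75],[[0,0,0],[0,0,0],0.68],[[0,0,0],[0,0,0],0.6],[[0,0,0],[0,0,0],0.5],[[0,0,0],[0,0,0],0.5],[[0,0,0],[0,0,0],0.5]]' 25
python3 -m inch '[[[0,0,-0.05],[0,0,0],0.5],[[0,0,-0.1],[0,0,0],0.5],[[0,0,0],[0,0,0],0.5]]'
```

```text
time_s: 39.42
tcp_pos: [0.5824, 0.3031, 0.0122]
tcp_rot: [3.142, 0.0, -3.141]
wrist_force: [0.9, -0.2, 0.2]
width: 0.0529
grip_force: 25.0
time_s: 39.8
tcp_pos: [0.5827, 0.3034, 0.0217]
tcp_rot: [3.141, 0.001, -3.141]
wrist_force: [0.3, 0.0, -1.7]
width: 0.0527
grip_force: 25.0
```

```bash
python3 -m inch '[[[0,0,-0.3],[0,0,0],0.5],[[0,0,-0.6],[0,0,0],0.5],[[0,0,-0.8],[0,0,0],0.5],[[0,0,-0.7],[0,0,0],0.5],[[0,0,-0.4],[0,0,0],0.5],[[0.1,-0.3,0],[0,0,0],0.5],[[0.2,-0.6,0],[0,0,0],0.5],[[0.25,-0.8,0],[0,0,0],0.5],[[0.25,-0.8,0],[0,0,0],0.5],[[0.25,-0.8,0],[0,0,0],0.5],[[0.25,-0.8,0],[0,0,0],0.5],[[0.2,-0.8,0],[0,0,0],0.5],[[0.15,-0.7,0],[0,0,0],0.5],[[0.05,-0.5,0],[0,0,0],0.5],[[0,-0.25,0],[0,0,0],0.5],[[0,-0.05,0],[0,0,0],0.5],[[0,0,0],[0,0,0],0.5],[[0,0,0],[0,0,0],0.5]]'
python3 - <<'E'
from h import *
c=cam("wrist");save(c,"pics/w17.png");p,_,s=pose();print(p,s["tcp_rot"])
h=p[2]-.0123
A=(np.pi/2+.3,3*np.pi/2-.3)
print("rim -x half",fitc(c,p[:2],[(.06,h+.014)],arc=A),"full",fitc(c,p[:2],[(.06,h+.014)]))
cv2.imwrite("pics/w17c.png",c["color"][...,::-1])
E
```

```text
time_s: 42.05
tcp_pos: [0.4805, -0.0795, 0.1888]
tcp_rot: [3.141, -0.0, -3.139]
wrist_force: [-0.2, -0.3, -1.4]
width: 0.0529
grip_force: 25.0
[ 0.48054977 -0.07964413  0.18892343] [ 3.14142930e+00 -2.40250833e-04 -3.13943149e+00]
rim -x half (array([ 0.4826, -0.0794]), np.float32(16.15)) full (array([ 0.4843, -0.0792]), np.float32(12.17))
```

View pics/w17c.png

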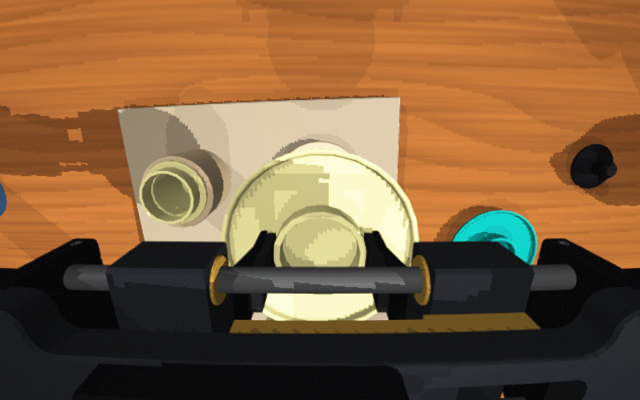

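```bash
python3 -m inch '[[[0.012,-0.005,0.4],[0,0,0],0.5],[[0,0,0.7],[0,0,0],0.5],[[0,0,0.6],[0,0,0],0.5],[[0,0,0.4],[0,0,0],0.5],[[0,0,0.2],[0,0,0],0.5],[[0,0,0],[0,0,0],0.5],[[0,0,0],[0,0,0],0.5]]'
python3 - <<'E'
from h import *
c=cam("wrist");p,_,s=pose();print(p,s["tcp_rot"])
h=p[2]-.0123
A=(np.pi/2+.3,3*np.pi/2-.3)
for r,z in((.06,.014),(.027,.024),(.023,.024)):print(r,fitc(c,p[:2],[(r,h+z)],arc=A))
E
```

```text
time_s: 42.98
tcp_pos: [0.4807, -0.0811, 0.0521]
tcp_rot: [3.141, 0.002, -3.141]
wrist_force: [0.4, -0.8, -0.9]
width: 0.0528
grip_force: 25.0
[ 0.48076827 -0.08113307  0.05221273] [ 3.14135668e+00  2.26261293e-03 -3.14133434e+00]
0.06 (array([ 0.4843, -0.0833]), np.float32(15.66))
0.027 (array([ 0.4809, -0.0822]), np.float32(19.0))
0.023 (array([ 0.4724, -0.082 ]), np.float32(16.02))
```

```bash
python3 -m inch '[[[0.012,0.008,0.11],[0,0,0],0.5],[[0,0,0.05],[0,0,0],0.5],[[0,0,0.02],[0,0,0],0.5],[[0,0,0],[0,0,0],0.5],[[0,0,0],[0,0,0],0.5]]'; python3 -m inch '[[[0,0,0.012],[0,0,0],0.5],[[0,0,0],[0,0,0],0.5],[[0,0,0],[0,0,0],0.5]]'
```

```text
time_s: 43.65
tcp_pos: [0.4791, -0.0807, 0.0403]
tcp_rot: [3.142, 0.0, 3.142]
wrist_force: [-0.7, -1.0, -2.2]
width: 0.0525
grip_force: 25.0
time_s: 44.02
tcp_pos: [0.479, -0.0807, 0.0396]
tcp_rot: [3.142, 0.0, -3.142]
wrist_force: [-0.4, -0.3, -2.9]
width: 0.0526
grip_force: 25.0
```

```bash
python3 -m inch '[[[-0.012,0,0.01],[0,0,0],0.5],[[0,0,0],[0,0,0],0.5],[[0,0,0],[0,0,0],0.5]]'; python3 -m inch '[[[0,0,0.01],[0,0,0],0.5],[[0,0,0],[0,0,0],0.5],[[0,0,0],[0,0,0],0.5]]'
```

```text
time_s: 44.4
tcp_pos: [0.4796, -0.0807, 0.0391]
tcp_rot: [3.141, -0.0, -3.142]
wrist_force: [-2.8, 0.1, 1.9]
width: 0.0532
grip_force: 25.0
time_s: 44.78
tcp_pos: [0.4796, -0.0807, 0.0391]
tcp_rot: [3.141, -0.0, -3.142]
wrist_force: [-3.2, 1.1, 7.0]
width: 0.0528
grip_force: 25.0
```

```bash
python3 -m inch '[[[0,0,0],[0,0,0],0.65],[[0,0,0],[0,0,0],0.75],[[0,0,0],[0,0,0],0.78],[[0,0,0],[0,0,0],0.78],[[0,0,-0.2],[0,0,0],0.78],[[0,0,-0.6],[0,0,0],0.78],[[0,0,-0.9],[0,0,0],0.78],[[0,0,-0.9],[0,0,0],0.78],[[0,0,-0.8],[0,0,0],0.78],[[0.6,0,-0.4],[0,0,0],0.78],[[0,0,0],[0,0,0],0.78],[[0,0,0],[0,0,0],0.78]]'
python3 - <<'E'
from h import *
c=cam("wrist");save(c,"pics/w18.png");p,_,s=pose();print(p);x=(.4804,-.081)
print("rim",fitc(c,x,[(.06,.041)]),"ring",fitc(c,x,[(.027,.051),(.023,.051)]))
print("cup",fitc(c,(.6203,-.0787),[(.029,.115),(.033,.115)]),"strainer",fitc(c,(.4757,-.222),[(.023,.097)]))
t=cam("scene");save(t,"pics/s18.png")
z=lambda q:cv2.resize(q,(400,300),interpolation=cv2.INTER_AREA)
cv2.imwrite("pics/f18.png",np.hstack([z(c["color"][0:300,120:520,::-1]),z(t["color"][140:290,200:400,::-1])]))
E
```

```text
time_s: 46.28
tcp_pos: [0.4438, -0.0807, 0.2664]
tcp_rot: [3.141, 0.001, -3.142]
wrist_force: [0.7, -0.2, -0.1]
width: 0.0678
grip_force: 0.0
[ 0.44369996 -0.08060229  0.26581207]
rim (array([ 0.4795, -0.0817]), np.float32(17.34)) ring (array([ 0.4752, -0.0836]), np.float32(27.6))
cup (array([ 0.6207, -0.0789]), np.float32(27.18)) strainer (array([ 0.4758, -0.2228]), np.float32(19.01))
```

View pics/f18.png

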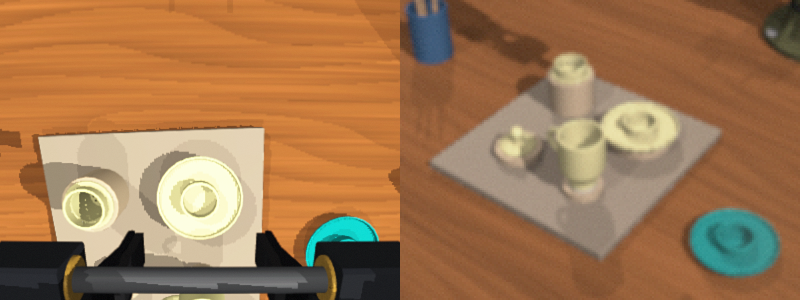

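All four pieces stand level on their setters, with the saucer about 1 mm off centre. The arm is clear, so I'll hand it in.

```bash
python3 -c "
from bench import arm
print(arm.hand_in())"
```

```text
the job is handed in; nothing more can be done
None
```

The mug set is unstacked and handed in at about 46 s: lid, strainer, cup and saucer each stand level on their own setter, centred to about 1–2 mm by the camera fits, and the vase, brush pot and look-alikes were not touched.

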